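# Clip the work lamp onto the height-adjustable rail

## Robot

A 6-joint arm with a two-finger parallel gripper is mounted at the origin on the work surface; the furniture and walls round the work are solid. World frame = base frame: x ahead of the robot, y to its left, z up, the work surface at z = 0. Lengths are in m, angles in rad, forces in N, time in s.
With the tool pointing down it reaches from about 0.3 to 1 m from the base axis. Payload 5.1 kg.
Tool frame: the origin (TCP) lies on the centre line of the jaws, within the pads' length; the fingertips stand 25 mm ahead of it and the grasp point (between the pads) lies 6 mm ahead of it; z points along the fingers, y is the line along which they close (so a half turn about z gives the same grasp; the last joint's range is limited). The gripper opens to 95 mm and grips with 3 to 60 N. Pads are 20 mm wide; open, the fingers measure 119 mm over their backs; the gripper's body (75 mm by 180 mm) begins 59 mm behind the grasp point.
Start: joints at [1.206, 0.124, 1.65, -0, 1.367, -0.083], TCP at [0.181, 0.624, 0.24] pointing down, gripper open.
Joint ranges: [-2.61, 2.61], [-1.02, 2.33], [0.03, 2.71], [-1.35, 4.49], [0.32, 2.68], [-2.91, 2.91]. Speed limits (rad/s): [2.57, 2.57, 3.14, 3.14, 3.14, 3.14].

## Interface

Orientations are given as a unit quaternion [x, y, z, w].
In Python, from plant import env gives the robot as it stands.
- The arm moves only by the tool send_rows, never from a script. Its argument "commands" is a list of rows, each an object with "offset": the shift along the tool's x, y, z in cm, a list of three; "turn": the turn about the tool's z in degrees. A call has 1 to 12 rows; each row shifts and turns the commanded pose from where the row before left it, along the tool's axes as they then stand; what a row does not reach is not made up. A row lasts 1/12 s, in which the tool goes at most 41.7 mm and 7.16 degrees, less where a joint would pass 70% of its speed; a pose out of reach is approached as far as the arm can. A call is refused whole if a number of a shift passes 4.17 or a number of a turn 7.16, either way. A call with a gripper value outside its range is refused whole. "claw" is the opening, from -1 (shut) to 1 (fully open), so that 0 is half open, set as the call begins (left out, the last holds). The fingers move at their own pace and stop on an object; "force" is the grip in N (left out, the last holds). Time passes only in rows, so rows that do not move let the fingers close. It gives the time, the measured TCP pose, the force, the opening and the grip force at its end, in the units of the state.
- env.sense(): the state, without advancing time (a new reading comes with each control period).
- env.capture(name): name is "scene" or "top" or "wrist"; returns a dict with "pixels" (400x640x3 uint8, blue, green, red), "vertical_fov" (degrees; the focal length in pixels is half the picture's height over the tangent of half this angle, whatever the lens; pixels are square), "cx", "cy" (the principal point, pixels), "world_to_cam" (4x4, takes a point from world to camera coordinates). Camera axes: x right, y up, looking along -z (the intrinsics and any distortion apply to the point x, -y, -z); pixel columns grow to the right and rows downward; lengths in m; the calibration is good to about 2 mm. A picture is of the moment at which its call begins. There is no depth.
- env.finish_job(): hands the job in; it is judged then, once.
The state is a dict: "time": time; "joint_pos": joint angles; "qvel": joint speeds; "tau": joint torques, N m; "tcp_pos": TCP position; "tool_rot": TCP orientation; "ft_force": force on the tool from outside, world axes, zero at the start; "moment": the same for the moment, N m; "width": finger opening in m; "grip_force": force on a finger pad.
Only numpy, scipy, OpenCV 4.12 (cv2) and the standard library are available. Lean on these libraries where they do the work, as an engineer would, in place of code of your own. Each camera call takes 0.05 s, during which the arm holds its last target. There are 200 camera calls.

## Task

Take the red clip-on work lamp off the grey parking rail by squeezing its two handles, and clip it, upright, onto the yellow middle band of the blue-based rail so that the lamp head is on the side of the gearbox standing in front of that rail. The rail's height has been reset and nobody measured it, so lower the open clip gently until you feel it seat on the bar, then let it close fully round the bar and let go; do not push or knock the gearbox.

Things in the scene. Friction and masses are not known exactly. Their poses are not given: they have to be found in the camera images.
- work_lamp: Clip-on lamp, 130 mm tall, 180 g: red scissor-type spring clip 24 mm wide with a round white lamp head (48 mm) on its front. Starts clipped on the parking rail, jaws down, handles up. Origin: centre of the 16 mm square tube it is clipped on. x: square to the bar, from head to rear jaw; y: along the bar; z: up. This body is the front arm: while squeezed it leans 0.25 rad.
- lamp_grip (a point): Middle between the two handles, 72 mm above the lamp's origin. Handles: flat plates from 45 to 95 mm above the origin, leaning outward; outer faces 40 mm apart (along x) at the bottom, 65 mm at the top. Squeezing them together along x opens the jaws: 8 N at first, 12 N at the end, where they meet a firm stop, faces parallel and 31 mm apart, symmetrical about the hinge pin.
- lamp_throat (a point): Throat block between the jaws, its blunt underside 10 mm above the lamp's origin; the hinge pin is 30 mm above the origin. Squeezed to the stop, the jaws leave a 29 mm gap to pass over a bar from above; the throat meets the bar's top with the pin 28 mm above the bar's centre. Let the jaws close there and their lips snap in under the bar.
- lamp_face (a point): Centre of the lamp head, 44 mm in front (-x) of the lamp's origin and 6 mm below it. The head reaches 32 mm below and 60 mm in front of the origin.
- lamp_jaw (a joint): Opening angle of the clip (rad): 0 when clipped fully round a 16 mm bar (lips under the bar), 0.5 squeezed to its stop, -0.12 closed on nothing; 0.12 or more if the lips only pinch the sides of a bar.
- park_stand: Grey base plate (70 x 160 mm, 10 mm thick) of the parking rail: a bare aluminium square tube 16 x 16 mm, 160 mm long along its y, on two posts at its ends; tube centre 75 mm above the bench. Origin: on the bench under the middle of the tube. Fixed.
- rail_stand: Blue base plate (70 x 240 mm, 10 mm thick) of the target rail: an aluminium square tube 16 x 16 mm, 240 mm long along y, on two telescopic posts at its ends, firmly locked. The tube centre is 85 to 135 mm above the bench; this height is not reported. Origin: on the bench under the middle of the tube. x points away from the gearbox, z up. Fixed.
- rail_mid (a point): Point on the top of the blue base plate (10 mm above the bench) straight under the middle of the target rail's tube, which carries a yellow band 50 mm long.
- gearbox: Silver and black planetary gearbox, 77 x 77 x 133 mm, 2 kg, standing upright 125 to 145 mm in front (-x) of the target rail; leave it where it stands. Origin: centre of its underside.
Mind the look-alikes: they are no part of the job. Leave any orange or turquoise look-alike of the park_stand alone.

How it is judged:
By the outcome, as a careful person would: the job done as asked, in the order asked, and still so for the second after the job is handed in, with the robot touching nothing.
It also fails if it takes over 45 s, if anything falls off the work surface, if the arm or the gripper's body presses on something with over 40 N, if the wrist force passes 120 N, or if a joint passes its speed limit or range.

## Working session

There is one attempt and no reset: what is moved stays moved. The work goes in short steps, Python scripts to look and compute and a tool call to move; the robot and the scene stay as the last step left them, time stands still between calls to the robot, and variables do not carry over. Pictures are saved under pics/ and viewed, at most 11 in all, crops included, and the job is handed in when it is done.

Besides the shell and the picture viewer there is one more tool, called as a command line: name --argument value ..., lists and objects as JSON in quotes. send_rows: Moves the arm, as the interface text tells. Its arguments: {"type":"object","properties":{"commands":{"type":"array"},"claw":{"type":"number"},"force":{"type":"number"}},"required":["commands"]}

```bash
ls; mkdir -p pics; cat > h.py <<'E'
import numpy as np, cv2
from plant import env
def cap(n):
    c=env.capture(n); c['f']=200/np.tan(np.radians(c['vertical_fov'])/2); np.save('/tmp/%s.npy'%n,c,allow_pickle=True); return c
def ld(n): return np.load('/tmp/%s.npy'%n,allow_pickle=True).item()
def proj(c,p):
    q=c['world_to_cam']@np.r_[p,1]; return np.array([c['cx']+c['f']*q[0]/-q[2], c['cy']-c['f']*q[1]/-q[2]])
def ray(c,u,v):
    T=np.linalg.inv(c['world_to_cam']); d=T[:3,:3]@np.array([(u-c['cx'])/c['f'],-(v-c['cy'])/c['f'],-1]); return T[:3,3],d/np.linalg.norm(d)
def onz(c,u,v,z):
    o,d=ray(c,u,v); return o+d*(z-o[2])/d[2]
def tri(c1,p1,c2,p2):
    o1,d1=ray(c1,*p1);o2,d2=ray(c2,*p2); s=np.linalg.lstsq(np.c_[d1,-d2],o2-o1,rcond=None)[0]
    a=o1+d1*s[0];b=o2+d2*s[1]; return (a+b)/2,np.linalg.norm(a-b)
E
python3 - <<'E'
from h import *
np.set_printoptions(precision=4,suppress=True)
for n in ['scene','top','wrist']:
    c=cap(n); cv2.imwrite('pics/%s0.png'%n,c['pixels']); print(n,[k for k in c],c['f'],np.linalg.inv(c['world_to_cam'])[:3])
    print({k:v for k,v in c.items() if k not in('pixels','world_to_cam')})
print(env.sense())
a=np.vstack([ld('scene')['pixels'],ld('top')['pixels']])
cv2.imwrite('pics/both.png',cv2.resize(a,(480,600)))
E
```

```text
pics
scene ['pixels', 'vertical_fov', 'cx', 'cy', 'world_to_cam', 'f'] 448.8720849279299 [[ 0.8372  0.2813 -0.4689 -0.3255]
 [-0.5466  0.404  -0.7335 -0.9412]
 [-0.0169  0.8704  0.492   0.8686]]
{'vertical_fov': 48.03179906313107, 'cx': 315.19839291178954, 'cy': 209.96008875166495, 'f': np.float64(448.8720849279299)}
top ['pixels', 'vertical_fov', 'cx', 'cy', 'world_to_cam', 'f'] 486.7274229221166 [[-0.0199  0.986  -0.1657  0.1884]
 [-0.9998 -0.0203 -0.0004  0.1588]
 [-0.0037  0.1657  0.9862  1.4279]]
{'vertical_fov': 44.67626680659078, 'cx': 320.1900191008164, 'cy': 200.49196750232056, 'f': np.float64(486.7274229221166)}
wrist ['pixels', 'vertical_fov', 'cx', 'cy', 'world_to_cam', 'f'] 278.11324191687424 [[ 0.2777 -0.9243 -0.262   0.1076]
 [ 0.9607  0.2666  0.0777  0.645 ]
 [-0.002  -0.2733  0.9619  0.3842]]
{'vertical_fov': 71.44220495906494, 'cx': 318.4610362250522, 'cy': 199.74422573889817, 'f': np.float64(278.11324191687424)}
{'time': 0.15, 'joint_pos': array([ 1.2064,  0.1243,  1.6513, -0.0001,  1.3675, -0.0826]), 'qvel': array([-0.0007, -0.0007, -0.0037, -0.0004, -0.0004,  0.0006]), 'tau': array([ -0.0007, -41.8194, -36.0471,   0.0775,   0.0469,  -0.0001]), 'tcp_pos': array([0.1806, 0.6239, 0.2387]), 'tool_rot': array([ 0.1404,  0.9901, -0.0008, -0.0001]), 'ft_force': array([ 0.6823, -0.3426,  0.7361]), 'moment': array([-0.0359, -0.0463, -0.0062]), 'grip_force': 0.0, 'width': 0.09530354329741433}
```

View pics/scene0.png

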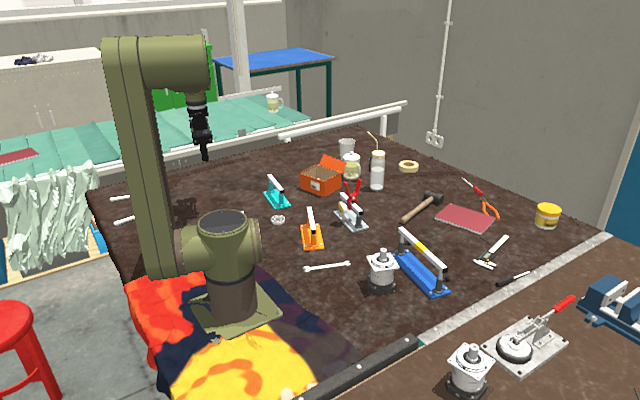

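View pics/top0.png

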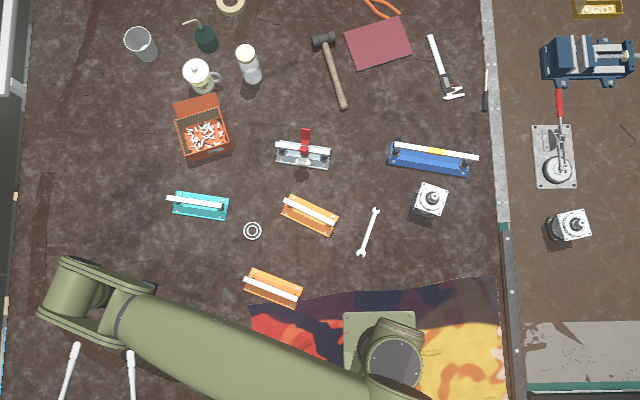

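The red lamp is on the grey stand, at top (305,145) and scene (352,195). The look-alikes are the orange stands at top (310,213) and (272,287) and the turquoise stand at top (200,203). The blue rail with the yellow band is at top (433,152), and its gearbox is at top (431,200). Another gearbox at (570,225) is on the other bench. I'll check the choice in one close crop.

```bash
python3 - <<'E'
from h import *
t=ld('top')['pixels'];s=ld('scene')['pixels']
r=lambda a:cv2.resize(a,(400,300),interpolation=cv2.INTER_CUBIC)
cv2.imwrite('pics/crop1.png',np.vstack([np.hstack([r(t[115:190,260:360]),r(t[130:220,380:500])]),np.hstack([r(s[165:240,310:410]),r(s[220:310,350:470])])]))
E
```

```text
(no output)
```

View pics/crop1.png

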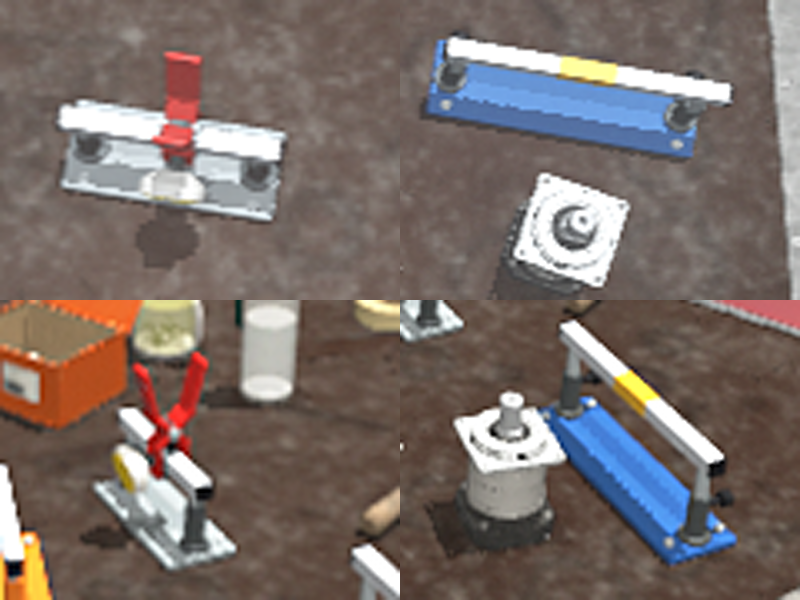

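The crop shows the red lamp on the grey stand, its white head toward the robot at top (303,161). The yellow band is at top (436,151) and the gearbox is on the robot's side of the rail. Next I'll measure both.

```bash
python3 - <<'E'
from h import *
np.set_printoptions(precision=4,suppress=True)
t=ld('top');s=ld('scene')
def cen(c,lo,hi,box):
    x0,y0,x1,y1=box; m=cv2.inRange(cv2.cvtColor(c['pixels'],cv2.COLOR_BGR2HSV)[y0:y1,x0:x1],lo,hi)
    v,u=np.nonzero(m); return np.array([u.mean()+x0,v.mean()+y0]),len(u),(u.min()+x0,v.min()+y0,u.max()+x0,v.max()+y0)
yt=cen(t,(20,110,120),(32,255,255),(420,140,460,165)); ys=cen(s,(20,110,120),(32,255,255),(400,235,440,265))
print(yt,ys); print('band',tri(t,yt[0],s,ys[0]))
for n,a,b,z in [('park',(275.5,144),(331,151),.083),('railL',(394.3,145),(478.5,158),.12)]:
    A=onz(t,*a,z);B=onz(t,*b,z); print(n,A,B,'mid',(A+B)/2,'len',np.linalg.norm(A-B),'yaw of +y',np.degrees(np.arctan2(-(A-B)[0],(A-B)[1])))
print('railends tri',tri(t,(394.3,145),s,(402.5,229)),tri(t,(478.5,158),s,(445,268)))
# blue base outline at z=.01
m=cv2.inRange(cv2.cvtColor(t['pixels'],cv2.COLOR_BGR2HSV),(100,110,60),(120,255,255));m[:130]=0;m[190:]=0;m[:,:380]=0;m[:,490:]=0
P=np.argwhere(m)[:,::-1].astype(np.float32);r=cv2.minAreaRect(P);bx=cv2.boxPoints(r);print(r);Q=np.array([onz(t,*p,.01) for p in bx]);print(Q,Q.mean(0))
# red: top handle ends
rt=cen(t,(0,150,80),(6,255,255),(290,120,320,165));rs=cen(s,(0,150,80),(6,255,255),(335,175,368,210));print('red',rt,rs,tri(t,rt[0],s,rs[0]))
# gearbox top
for uv in [(380+140*.3,130+175*.3),(380+230*.3,130+205*.3),(380+195*.3,130+287*.3),(380+110*.3,130+250*.3)]: print('gb',onz(t,*uv,.11))
E
```

```text
(array([435.8095, 151.5238]), 21, (np.int64(427), np.int64(147), np.int64(444), np.int64(155))) (array([419.8415, 246.9146]), 82, (np.int64(414), np.int64(241), np.int64(426), np.int64(254)))
band (array([ 0.5428, -0.1672,  0.1013]), np.float64(0.003183799799032664))
park [0.5808 0.2838 0.083 ] [0.5568 0.1256 0.083 ] mid [0.5688 0.2047 0.083 ] len 0.15993157519761397 yaw of +y -8.61635143334571
railL [ 0.5602 -0.0496  0.12  ] [ 0.5182 -0.2803  0.12  ] mid [ 0.5392 -0.1649  0.12  ] len 0.23448838650079123 yaw of +y -10.311104315376543
railends tri (array([ 0.57  , -0.0553,  0.0963]), np.float64(0.00690668277182267)) (array([ 0.5216, -0.2851,  0.1042]), np.float64(0.0014607222660035382))
((428.92449951171875, 159.4278564453125), (80.75224304199219, 21.839021682739258), 10.007980346679688)
[[ 0.5358 -0.0435  0.01  ]
 [ 0.6021 -0.0578  0.01  ]
 [ 0.5536 -0.294   0.01  ]
 [ 0.488  -0.2781  0.01  ]] [ 0.5449 -0.1683  0.01  ]
red (array([304.4429, 143.1714]), 70, (np.int64(299), np.int64(128), np.int64(309), np.int64(153))) (array([352.5855, 191.6891]), 193, (np.int64(343), np.int64(178), np.int64(361), np.int64(208))) (array([0.5676, 0.2003, 0.1263]), np.float64(0.0027322434469325106))
gb [ 0.4545 -0.1227  0.11  ]
gb [ 0.4277 -0.1956  0.11  ]
gb [ 0.3601 -0.1626  0.11  ]
gb [ 0.3922 -0.0947  0.11  ]
```

send_rows --commands '[{"offset": [0, 0, -0.2], "turn": 6.9}, {"offset": [0, 0, -0.2], "turn": 6.9}, {"offset": [0, 0, -0.2], "turn": 6.9}, {"offset": [0, 0, -0.2], "turn": 6.9}, {"offset": [0, 0, -0.2], "turn": 6.9}, {"offset": [0, 0, -0.2], "turn": 6.9}, {"offset": [0, 0, -0.2], "turn": 6.9}, {"offset": [0, 0, -0.2], "turn": 6.9}, {"offset": [0, 0, -0.2], "turn": 6.9}, {"offset": [0, 0, -0.2], "turn": 6.9}, {"offset": [0, 0, -0.2], "turn": 6.8}, {"offset": [0, 0, -0.2], "turn": 6.7}]' --claw 1 --force 25

```text
time: 1.15
tcp_pos: [0.1807, 0.6241, 0.2632]
tool_rot: [0.76, 0.65, -0.0, 0.0]
ft_force: [-0.2, -0.4, 0.5]
width: 0.0956
grip_force: 0.0
```

```bash
cat >> h.py <<'E'
from scipy.spatial.transform import Rotation as R
def go(p,yaw=None):
    s=env.sense(); M=R.from_quat(s['tool_rot']).as_matrix(); y=np.degrees(np.arctan2(M[1,1],M[0,1]))
    print('tcp',s['tcp_pos'].round(4),'tool-y angle',y.round(2),'tool cm',(100*M.T@(np.array(p)-s['tcp_pos'])).round(2),'turn',None if yaw is None else round(y-yaw,2),'t',s['time'],'F',s['ft_force'].round(1),'w',round(s['width'],4),s['grip_force'],'zdir',M[:,2].round(3))
E
python3 -c "
from h import *
go([.5676,.2003,.26],-8.6)"
```

```text
tcp [0.1807 0.6241 0.2632] tool-y angle -8.98 tool cm [-35.82  44.83   0.34] turn -0.38 t 1.15 F [-0.2 -0.4  0.5] w 0.0956 0.0 zdir [-0.    -0.001 -1.   ]
```

send_rows --commands '[{"offset": [-2.24, 2.8, 0], "turn": 0}, {"offset": [-2.24, 2.8, 0], "turn": 0}, {"offset": [-2.24, 2.8, 0], "turn": 0}, {"offset": [-2.24, 2.8, 0], "turn": 0}, {"offset": [-2.24, 2.8, 0], "turn": 0}, {"offset": [-2.24, 2.8, 0], "turn": 0}, {"offset": [-2.24, 2.8, 0], "turn": 0}, {"offset": [-2.24, 2.8, 0], "turn": 0}, {"offset": [-2.24, 2.8, 0], "turn": 0}, {"offset": [-2.24, 2.8, 0], "turn": 0}, {"offset": [-2.24, 2.8, 0], "turn": 0}, {"offset": [-2.24, 2.8, 0], "turn": 0}]'

```text
time: 2.15
tcp_pos: [0.4733, 0.3065, 0.2634]
tool_rot: [0.758, 0.652, -0.0, -0.0]
ft_force: [0.6, -0.4, 0.6]
width: 0.095
grip_force: 0.0
```

send_rows --commands '[{"offset": [-2.24, 2.8, 0], "turn": 0}, {"offset": [-2.24, 2.8, 0], "turn": 0}, {"offset": [-2.24, 2.8, 0], "turn": 0}, {"offset": [-2.24, 2.8, 0], "turn": 0}, {"offset": [0, 0, 0], "turn": 0}, {"offset": [0, 0, 0], "turn": 0}]'

```text
time: 2.65
tcp_pos: [0.5704, 0.2013, 0.263]
tool_rot: [0.759, 0.651, -0.001, -0.0]
ft_force: [0.7, -0.6, -0.4]
width: 0.0949
grip_force: 0.0
```

```bash
python3 -c "
from h import *
go([.5676,.2003,.26],-8.6)
c=cap('wrist');cv2.imwrite('pics/w1.png',c['pixels'])
for p in [(.5688,.2047,.083),(.5676,.2003,.147)]: print(proj(c,p))"
```

```text
tcp [0.5704 0.2013 0.263 ] tool-y angle -8.83 tool cm [-0.14 -0.26  0.3 ] turn -0.23 t 2.65 F [ 0.7 -0.6 -0.4] w 0.0949 0.0 zdir [-0.001 -0.    -1.   ]
[316.00504873 184.43289204]
[314.86514031 203.33070916]
```

View pics/w1.png

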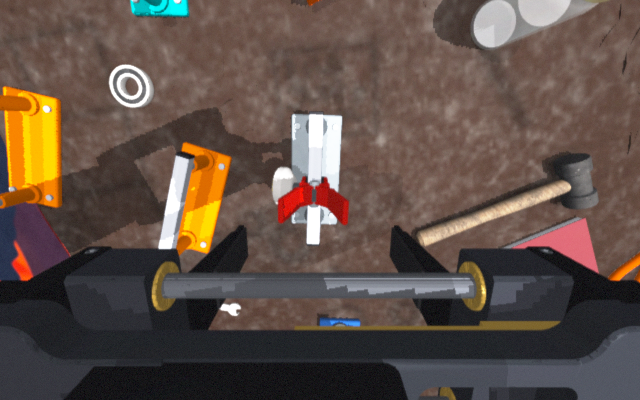

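The lamp is in view: red handles at about (295,203) and (333,203), the bar running from (317,115) to (313,243), and the head at (284,185). I'll refine its axis and centre.

```bash
python3 - <<'E'
from h import *
np.set_printoptions(precision=4,suppress=True)
c=ld('wrist');h=cv2.cvtColor(c['pixels'],cv2.COLOR_BGR2HSV)
A=onz(c,316.5,116,.083);B=onz(c,313.5,243,.083);print(A,B,np.linalg.norm(A-B),np.degrees(np.arctan2(-(A-B)[0],(A-B)[1])),(A+B)/2)
# tube bright rows edges
for v in (120,130,140,150,160,232,238,241):
    row=h[v,300:330]; b=np.nonzero((row[:,2]>225)&(row[:,1]<40))[0]+300; print(v,b.min() if len(b) else 0,b.max() if len(b) else 0, onz(c,(b.min()+b.max())/2,v,.083) if len(b) else '')
m=(cv2.inRange(h,(0,150,60),(6,255,255))|cv2.inRange(h,(174,150,60),(180,255,255)));m[:170]=0;m[235:]=0;m[:,:265]=0;m[:,360:]=0
P=np.argwhere(m)[:,::-1]
for k in ['min','max']:
    u=P[:,0].min() if k=='min' else P[:,0].max(); q=P[abs(P[:,0]-u)<=1]; print(k,u,q[:,1].min(),q[:,1].max(), onz(c,u+(k=='max'),q[:,1].min(),.17),onz(c,u+(k=='max'),q[:,1].max(),.17))
go([.5676,.2003,.26],-8.6)
E
```

```text
[0.5816 0.2822 0.083 ] [0.5538 0.1298 0.083 ] 0.15494055538551407 -10.324251076626064 [0.5677 0.206  0.083 ]
120 309 329 [0.5837 0.2775 0.083 ]
130 309 329 [0.582  0.2667 0.083 ]
140 309 329 [0.5803 0.2557 0.083 ]
150 309 329 [0.5786 0.2445 0.083 ]
160 309 329 [0.5768 0.2331 0.083 ]
232 307 319 [0.5555 0.1447 0.083 ]
238 307 318 [0.5536 0.1368 0.083 ]
241 307 318 [0.553  0.1327 0.083 ]
min 278 199 222 [0.5371 0.216  0.17  ] [0.5329 0.1946 0.17  ]
max 348 200 223 [0.5996 0.2054 0.17  ] [0.5969 0.1838 0.17  ]
tcp [0.5697 0.2023 0.2631] tool-y angle -8.72 tool cm [-0.23 -0.18  0.31] turn -0.12 t 2.7 F [-0.6  0.7 -0.4] w 0.095 0.0 zdir [-0.001  0.    -1.   ]
```

```bash
python3 -c "
from h import *
go([.5667,.2000,.153],-9.6)"
```

```text
tcp [0.5697 0.2023 0.2631] tool-y angle -8.72 tool cm [-0.27 -0.25 11.01] turn 0.88 t 2.7 F [-0.6  0.7 -0.4] w 0.095 0.0 zdir [-0.001  0.    -1.   ]
```

send_rows --commands '[{"offset": [-0.27, -0.25, 1], "turn": 0.9}, {"offset": [0, 0, 1.5], "turn": 0}, {"offset": [0, 0, 1.5], "turn": 0}, {"offset": [0, 0, 1.5], "turn": 0}, {"offset": [0, 0, 1.5], "turn": 0}, {"offset": [0, 0, 1.5], "turn": 0}, {"offset": [0, 0, 1.5], "turn": 0}, {"offset": [0, 0, 1.0], "turn": 0}, {"offset": [0, 0, 0], "turn": 0}, {"offset": [0, 0, 0], "turn": 0}]'

```text
time: 3.53
tcp_pos: [0.5659, 0.201, 0.1529]
tool_rot: [0.763, 0.646, -0.001, -0.0]
ft_force: [-0.6, -0.4, -0.3]
width: 0.0952
grip_force: 0.0
```

```bash
python3 -c "
from h import *
go([.5667,.2000,.153],-9.6)
c=cap('wrist');cv2.imwrite('pics/w2.png',c['pixels'][100:])"
```

```text
tcp [0.5659 0.201  0.1529] tool-y angle -9.49 tool cm [-0.08  0.1  -0.01] turn 0.11 t 3.5333 F [-0.6 -0.4 -0.3] w 0.0952 0.0 zdir [-0.002 -0.    -1.   ]
```

View pics/w2.png

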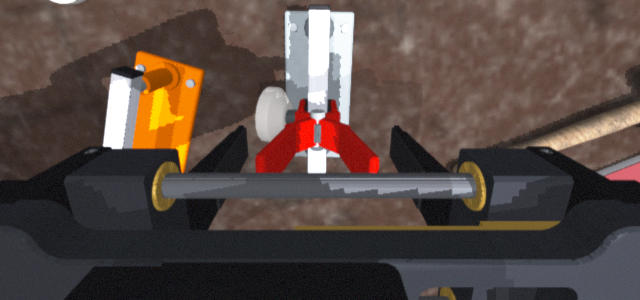

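The handles sit centred between the fingers, at columns 257–378 with the fingers at 247 and 393. I'll squeeze now.

send_rows --commands '[{"offset": [0, 0.05, 0], "turn": 0}, {"offset": [0, 0, 0], "turn": 0}, {"offset": [0, 0, 0], "turn": 0}, {"offset": [0, 0, 0], "turn": 0}, {"offset": [0, 0, 0], "turn": 0}, {"offset": [0, 0, 0], "turn": 0}, {"offset": [0, 0, 0], "turn": 0}, {"offset": [0, 0, 0], "turn": 0}, {"offset": [0, 0, 0], "turn": 0}, {"offset": [0, 0, 0], "turn": 0}, {"offset": [0, 0, 0], "turn": 0}, {"offset": [0, 0, 0], "turn": 0}]' --claw -0.6 --force 25

```text
time: 4.58
tcp_pos: [0.5694, 0.2007, 0.1577]
tool_rot: [0.764, 0.646, 0.002, 0.001]
ft_force: [-1.8, -0.3, 12.0]
width: 0.0307
grip_force: 25.0
```

send_rows --commands '[{"offset": [0, 0, -0.5], "turn": 0}, {"offset": [0, 0, -0.5], "turn": 0}, {"offset": [0, 0, -0.5], "turn": 0}, {"offset": [0, 0, -0.5], "turn": 0}, {"offset": [0, 0, 0], "turn": 0}]'

```text
time: 5.0
tcp_pos: [0.5678, 0.2004, 0.1745]
tool_rot: [0.763, 0.646, 0.001, 0.0]
ft_force: [0.3, 0.7, -1.8]
width: 0.0303
grip_force: 25.0
```

```bash
python3 -c "
from h import *
go([.5667,.2000,.153],-9.6)
c=cap('wrist');d=cap('scene')
cv2.imwrite('pics/w3.png',np.vstack([c['pixels'][100:,100:500],cv2.resize(d['pixels'][150:225,300:400],(400,300),interpolation=2)]))"
```

```text
tcp [0.5678 0.2004 0.1745] tool-y angle -9.55 tool cm [-0.06 -0.11  2.15] turn 0.05 t 5.0 F [ 0.3  0.7 -1.8] w 0.0303 24.973044991493225 zdir [ 0.001  0.    -1.   ]
```

View pics/w3.png

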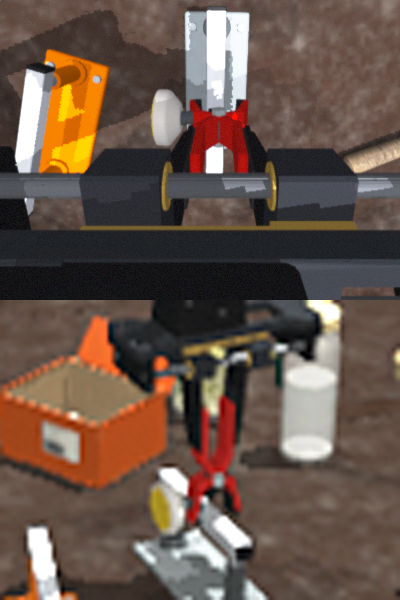

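The lamp is free: it hangs open in the gripper and the force reads 1.8 N. I'll lift it and carry it above the rail.

send_rows --commands '[{"offset": [0, 0, -1], "turn": 0}, {"offset": [0, 0, -2], "turn": 0}, {"offset": [0, 0, -2], "turn": 0}, {"offset": [0, 0, -2], "turn": 0}, {"offset": [0, 0, -2], "turn": 0}, {"offset": [0, 0, -2], "turn": 0}, {"offset": [0, 0, -1.5], "turn": 0}]'

```text
time: 5.68
tcp_pos: [0.5677, 0.2004, 0.3012]
tool_rot: [0.763, 0.646, 0.001, 0.0]
ft_force: [-0.6, 0.4, -1.2]
width: 0.0305
grip_force: 25.0
```

```bash
python3 -c "
from h import *
go([.545,-.168,.30],-11.4)"
```

```text
tcp [0.5677 0.2004 0.3012] tool-y angle -9.54 tool cm [-36.71   3.87   0.09] turn 1.86 t 5.6833 F [-0.6  0.4 -1.2] w 0.0305 24.97391939163208 zdir [ 0.002  0.001 -1.   ]
```

send_rows --commands '[{"offset": [-1, 0.1, 0], "turn": 0}, {"offset": [-2, 0.2, 0], "turn": 0}, {"offset": [-2, 0.2, 0], "turn": 0}, {"offset": [-2, 0.2, 0], "turn": 0}, {"offset": [-2, 0.2, 0], "turn": 0}, {"offset": [-2, 0.2, 0], "turn": 0}, {"offset": [-2, 0.2, 0], "turn": 0}, {"offset": [-2, 0.2, 0], "turn": 0}, {"offset": [-2, 0.2, 0], "turn": 0}, {"offset": [-2, 0.2, 0], "turn": 0}, {"offset": [-2, 0.2, 0], "turn": 0}, {"offset": [-2, 0.2, 0], "turn": 0}]'

```text
time: 6.68
tcp_pos: [0.5509, -0.0319, 0.2971]
tool_rot: [0.764, 0.646, -0.001, -0.001]
ft_force: [0.9, 0.1, -1.8]
width: 0.0305
grip_force: 25.0
```

send_rows --commands '[{"offset": [-2, 0.2, 0], "turn": 0}, {"offset": [-2, 0.2, 0], "turn": 0}, {"offset": [-2, 0.25, 0], "turn": 0}, {"offset": [-2, 0.25, 0], "turn": 0}, {"offset": [-2, 0.25, 0], "turn": 0}, {"offset": [-2, 0.25, 0], "turn": 0}, {"offset": [-1.7, 0.2, 0], "turn": 0.6}, {"offset": [0, 0, 0], "turn": 1.2}, {"offset": [0, 0, 0], "turn": 0}, {"offset": [0, 0, 0], "turn": 0}, {"offset": [0, 0, 0], "turn": 0}]'

```text
time: 7.6
tcp_pos: [0.5448, -0.1674, 0.2981]
tool_rot: [0.773, 0.634, -0.0, -0.0]
ft_force: [-0.4, 0.1, -1.8]
width: 0.0306
grip_force: 25.0
```

```bash
python3 -c "
from h import *
go([.545,-.168,.30],-11.4)
c=cap('wrist');cv2.imwrite('pics/w4.png',c['pixels'])"
```

```text
tcp [ 0.5448 -0.1674  0.2981] tool-y angle -11.29 tool cm [-0.05  0.03 -0.19] turn 0.11 t 7.6 F [-0.4  0.1 -1.8] w 0.0306 24.97720777988434 zdir [-0.001  0.001 -1.   ]
```

View pics/w4.png

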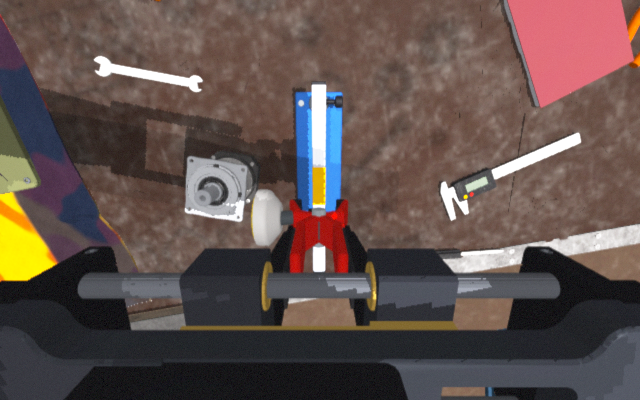

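The bar runs under the open jaws at column 319, with the clip centred at column 320. The yellow band starts at row 167 and the far bar end is at row 85. I'll use the known 95 mm between them to get height and centre.

```bash
python3 - <<'E'
from h import *
np.set_printoptions(precision=4,suppress=True)
c=ld('wrist');h=cv2.cvtColor(c['pixels'],cv2.COLOR_BGR2HSV).astype(int)
print([(v,*h[v,318]) for v in list(range(81,89))+list(range(163,170))])
def ed(v): 
    row=h[v,300:340]; b=np.nonzero((row[:,0]<40)&(row[:,2]>120))[0]+300; return b.min(),b.max()
for v in (95,110,125,140,155,172,180): print(v,ed(v))
from scipy.optimize import brentq
for dv in (-1,0,1):
    f=lambda z:np.linalg.norm(onz(c,318.8,84.5,z)-onz(c,319,166.5+dv,z))-.095
    z=brentq(f,.03,.25); A=onz(c,318.8,84.5,z);B=onz(c,319,166.5+dv,z);d=(A-B)/.095
    print(z,A,B,'mid',A-.12*d,'yaw',np.degrees(np.arctan2(-d[0],d[1])))
go([.545,-.168,.2])
E
```

```text
[(81, np.int64(3), np.int64(32), np.int64(89)), (82, np.int64(125), np.int64(16), np.int64(97)), (83, np.int64(126), np.int64(23), np.int64(109)), (84, np.int64(113), np.int64(5), np.int64(189)), (85, np.int64(0), np.int64(0), np.int64(255)), (86, np.int64(0), np.int64(0), np.int64(255)), (87, np.int64(0), np.int64(0), np.int64(255)), (88, np.int64(0), np.int64(0), np.int64(255)), (163, np.int64(107), np.int64(7), np.int64(247)), (164, np.int64(113), np.int64(13), np.int64(231)), (165, np.int64(113), np.int64(19), np.int64(215)), (166, np.int64(128), np.int64(10), np.int64(206)), (167, np.int64(18), np.int64(117), np.int64(220)), (168, np.int64(23), np.int64(254), np.int64(225)), (169, np.int64(23), np.int64(255), np.int64(226))]
95 (np.int64(312), np.int64(324))
110 (np.int64(313), np.int64(324))
125 (np.int64(313), np.int64(324))
140 (np.int64(313), np.int64(324))
155 (np.int64(324), np.int64(324))
172 (np.int64(312), np.int64(325))
180 (np.int64(312), np.int64(325))
0.09465957586799435 [ 0.569  -0.0525  0.0947] [ 0.5507 -0.1457  0.0947] mid [ 0.5459 -0.1703  0.0947] yaw -11.09652905124123
0.09925756075217028 [ 0.5689 -0.053   0.0993] [ 0.5506 -0.1463  0.0993] mid [ 0.5458 -0.1708  0.0993] yaw -11.098383917044671
0.10374475203746182 [ 0.5688 -0.0535  0.1037] [ 0.5505 -0.1468  0.1037] mid [ 0.5457 -0.1713  0.1037] yaw -11.100194087637435
tcp [ 0.5449 -0.1673  0.2983] tool-y angle -11.28 tool cm [-0.07  0.03  9.83] turn None t 7.65 F [-0.6 -0.3 -1.6] w 0.0306 24.977173805236816 zdir [-0.  0. -1.]
```

send_rows --commands '[{"offset": [-0.3, 0.1, 1], "turn": 0}, {"offset": [0, 0, 1.5], "turn": 0}, {"offset": [0, 0, 1.5], "turn": 0}, {"offset": [0, 0, 1.5], "turn": 0}, {"offset": [0, 0, 1.5], "turn": 0}, {"offset": [0, 0, 1.0], "turn": 0}, {"offset": [0, 0, 0.7], "turn": 0}, {"offset": [0, 0, 0], "turn": 0}, {"offset": [0, 0, 0], "turn": 0}, {"offset": [0, 0, 0], "turn": 0}]'

```text
time: 8.48
tcp_pos: [0.546, -0.1714, 0.2127]
tool_rot: [0.773, 0.634, 0.0, 0.001]
ft_force: [0.3, 0.2, -1.6]
width: 0.0309
grip_force: 25.0
```

```bash
python3 -c "
from h import *
go([.5457,-.1707,.175],-11.1)
c=cap('wrist');d=cap('scene');t=cap('top')
cv2.imwrite('pics/w5.png',np.vstack([c['pixels'][100:,100:500],cv2.resize(d['pixels'][200:290,360:480],(400,300),interpolation=2)]))"
```

```text
tcp [ 0.546  -0.1714  0.2127] tool-y angle -11.34 tool cm [ 0.07 -0.05  3.77] turn -0.24 t 8.4833 F [ 0.3  0.2 -1.6] w 0.0309 24.977113008499146 zdir [ 0.002 -0.001 -1.   ]
```

View pics/w5.png

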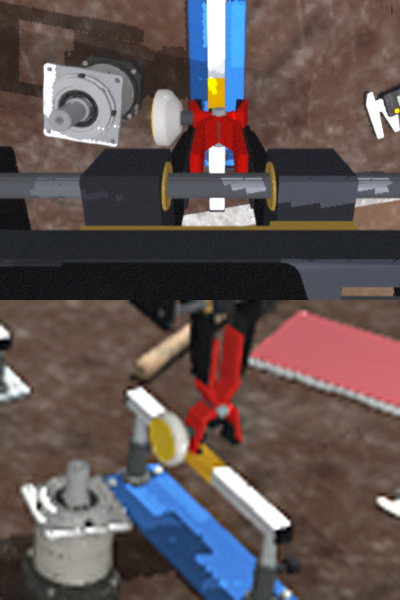

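The open jaws are just above the yellow band and centred on it. The gearbox is clear.

send_rows --commands '[{"offset": [0, -0.05, 0.3], "turn": 0}, {"offset": [0, 0, 0.4], "turn": 0}, {"offset": [0, 0, 0.4], "turn": 0}, {"offset": [0, 0, 0.4], "turn": 0}, {"offset": [0, 0, 0.4], "turn": 0}, {"offset": [0, 0, 0.3], "turn": 0}, {"offset": [0, 0, 0.2], "turn": 0}, {"offset": [0, 0, 0], "turn": 0}, {"offset": [0, 0, 0], "turn": 0}]'

```text
time: 9.38
tcp_pos: [0.5449, -0.1711, 0.1875]
tool_rot: [0.774, 0.634, -0.0, -0.0]
ft_force: [0.1, 0.1, -1.0]
width: 0.0308
grip_force: 25.0
```

send_rows --commands '[{"offset": [0, 0, 0.1], "turn": 0}, {"offset": [0, 0, 0.1], "turn": 0}, {"offset": [0, 0, 0.1], "turn": 0}, {"offset": [0, 0, 0.1], "turn": 0}, {"offset": [0, 0, 0.1], "turn": 0}, {"offset": [0, 0, 0], "turn": 0}]'

```text
time: 9.88
tcp_pos: [0.5448, -0.1711, 0.1824]
tool_rot: [0.774, 0.634, -0.0, -0.0]
ft_force: [0.2, 0.7, -2.6]
width: 0.0308
grip_force: 25.0
```

send_rows --commands '[{"offset": [0, 0, 0.1], "turn": 0}, {"offset": [0, 0, 0.1], "turn": 0}, {"offset": [0, 0, 0.1], "turn": 0}, {"offset": [0, 0, 0], "turn": 0}]'

```text
time: 10.22
tcp_pos: [0.5448, -0.1711, 0.1793]
tool_rot: [0.774, 0.634, -0.0, -0.0]
ft_force: [-0.6, -0.1, -2.6]
width: 0.0308
grip_force: 25.0
```

send_rows --commands '[{"offset": [0, 0, 0.1], "turn": 0}, {"offset": [0, 0, 0.1], "turn": 0}, {"offset": [0, 0, 0], "turn": 0}]'

```text
time: 10.47
tcp_pos: [0.545, -0.1712, 0.1789]
tool_rot: [0.774, 0.634, -0.0, 0.0]
ft_force: [-2.8, 1.1, 4.6]
width: 0.0307
grip_force: 25.0
```

send_rows --commands '[{"offset": [0, 0, 0.05], "turn": 0}, {"offset": [0, 0, 0.05], "turn": 0}, {"offset": [0, 0, 0], "turn": 0}]'

```text
time: 10.72
tcp_pos: [0.545, -0.1712, 0.1788]
tool_rot: [0.774, 0.634, -0.0, 0.0]
ft_force: [-4.9, 1.0, 9.0]
width: 0.031
grip_force: 25.0
```

```bash
python3 -c "
from h import *
go([.5457,-.1707,.175],-11.1)
d=cap('scene')
cv2.imwrite('pics/w6.png',cv2.resize(d['pixels'][200:275,370:470],(600,450),interpolation=2))"
```

```text
tcp [ 0.545  -0.1712  0.1788] tool-y angle -11.34 tool cm [0.06 0.05 0.38] turn -0.24 t 10.7167 F [-4.9  1.   9. ] w 0.031 24.991488754749298 zdir [ 0. -0. -1.]
```

View pics/w6.png

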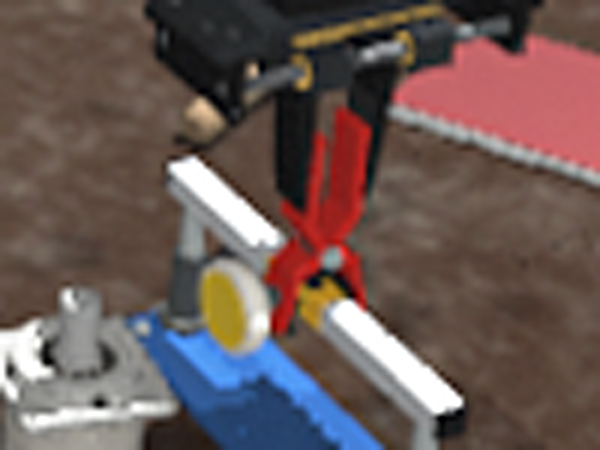

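The jaws straddle the yellow band at crop (320,290), the throat is seated at 9 N, and the head is on the gearbox side. I'll ease off the sideways load and then let the clip close.

send_rows --commands '[{"offset": [0, -0.08, 0], "turn": 0}, {"offset": [0, 0, 0], "turn": 0}, {"offset": [0, 0, 0], "turn": 0}]'

```text
time: 11.02
tcp_pos: [0.5448, -0.1711, 0.1789]
tool_rot: [0.774, 0.634, 0.001, 0.001]
ft_force: [-3.0, 0.6, 6.8]
width: 0.031
grip_force: 25.0
```

send_rows --commands '[{"offset": [0, 0, 0], "turn": 0}, {"offset": [0, 0, 0], "turn": 0}, {"offset": [0, 0, 0], "turn": 0}, {"offset": [0, 0, 0], "turn": 0}, {"offset": [0, 0, 0], "turn": 0}, {"offset": [0, 0, 0], "turn": 0}, {"offset": [0, 0, 0], "turn": 0}, {"offset": [0, 0, 0], "turn": 0}]' --claw 1

```text
time: 11.68
tcp_pos: [0.5443, -0.171, 0.1767]
tool_rot: [0.774, 0.634, 0.0, 0.0]
ft_force: [-0.2, 0.2, -0.2]
width: 0.0784
grip_force: 0.0
```

```bash
python3 -c "
from h import *
go([.5457,-.1707,.175],-11.1)
c=cap('wrist');d=cap('scene')
cv2.imwrite('pics/w7.png',np.vstack([c['pixels'][100:,100:500],cv2.resize(d['pixels'][200:275,370:470],(400,300),interpolation=2)]))"
```

```text
tcp [ 0.5443 -0.171   0.1767] tool-y angle -11.34 tool cm [0.06 0.13 0.17] turn -0.24 t 11.6833 F [-0.2  0.2 -0.2] w 0.0784 0.0 zdir [ 0. -0. -1.]
```

View pics/w7.png

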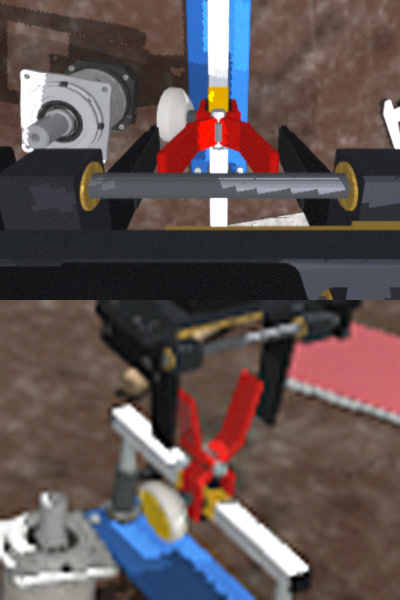

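The clip looks closed and upright, with the fingers clear on both sides. I'll finish opening, withdraw, and measure the handle spread.

send_rows --commands '[{"offset": [0, 0.05, 0], "turn": 0}, {"offset": [0, 0, 0], "turn": 0}, {"offset": [0, 0, 0], "turn": 0}, {"offset": [0, 0, -0.5], "turn": 0}, {"offset": [0, 0, -1], "turn": 0}, {"offset": [0, 0, -1.5], "turn": 0}, {"offset": [0, 0, -1.5], "turn": 0}, {"offset": [0, 0, -1.5], "turn": 0}, {"offset": [0, 0, -2], "turn": 0}, {"offset": [0, 0, -2], "turn": 0}, {"offset": [0, 0, 0], "turn": 0}, {"offset": [0, 0, 0], "turn": 0}]'

```text
time: 12.78
tcp_pos: [0.5454, -0.1714, 0.279]
tool_rot: [0.774, 0.634, 0.001, 0.002]
ft_force: [-0.7, 0.6, -0.4]
width: 0.0956
grip_force: 0.0
```

```bash
python3 - <<'E'
from h import *
np.set_printoptions(precision=4,suppress=True)
go([.5457,-.1707,.175],-11.1)
c=cap('wrist');d=cap('scene');h=cv2.cvtColor(c['pixels'],cv2.COLOR_BGR2HSV)
m=(cv2.inRange(h,(0,150,60),(6,255,255))|cv2.inRange(h,(174,150,60),(180,255,255)));m[:150]=0;m[260:]=0;m[:,:240]=0;m[:,400:]=0
P=np.argwhere(m)[:,::-1];o=[]
for k in (0,1):
    u=P[:,0].max() if k else P[:,0].min(); q=P[abs(P[:,0]-u)<=1]; a,b=onz(c,u+k,q[:,1].min(),.191),onz(c,u+k,q[:,1].max()+1,.191);print(u,q[:,1].min(),q[:,1].max(),a,b);o.append((a+b)/2)
print('spread',np.linalg.norm(o[0]-o[1]),'centre',(o[0]+o[1])/2)
cv2.imwrite('pics/w8.png',np.vstack([c['pixels'][50:300,100:500],cv2.resize(d['pixels'][200:275,370:470],(400,300),interpolation=2)]))
E
```

```text
tcp [ 0.5454 -0.1714  0.279 ] tool-y angle -11.34 tool cm [ 0.08 -0.03 10.4 ] turn -0.24 t 12.7833 F [-0.7  0.6 -0.4] w 0.0956 0.0 zdir [ 0.004 -0.002 -1.   ]
280 200 223 [ 0.5159 -0.1552  0.191 ] [ 0.5107 -0.177   0.191 ]
352 198 223 [ 0.5787 -0.166   0.191 ] [ 0.5747 -0.1899  0.191 ]
spread 0.06453697784936882 centre [ 0.545 -0.172  0.191]
```

View pics/w8.png

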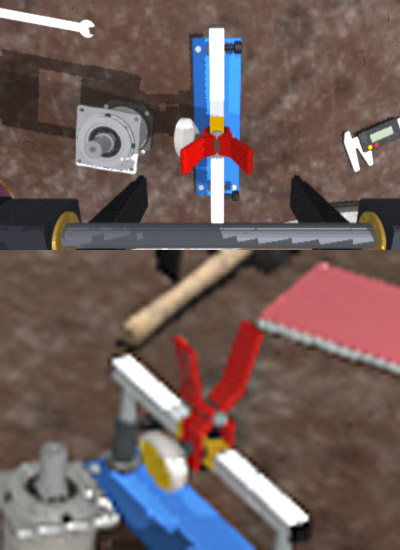

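The handle spread is 64.5 mm against 65 mm nominal, so the clip is fully closed. It is upright on the yellow band, about 1.5 mm from the middle, with the head toward the gearbox.

```bash
python3 -c "
from plant import env
print(env.finish_job())"
```

```text
the job is handed in; nothing more can be done
None
```

The lamp is clipped upright and fully closed on the yellow band of the blue-based rail, head on the gearbox side, with the gearbox untouched and the job handed in at about 13 s.

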